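# Push the soap dish into the corner of the counter display

## Task

Push the oblong soap dish across the counter into the corner of the brass display: one long side flush along the long rail and its end up against the short end stop, with the soap still lying in it. Only push it with the fingers: slide the dish, do not lift or carry it or the soap, and leave the jar, the carton and the round dish where they are.

Things in the scene. Friction and masses are not known exactly. Their poses are not given: they have to be found in the camera images.
- dish: The thing to push: oblong open white plastic soap dish with straight sides, loose on the counter, a brown soap bar lying in it. 80 mm along its x, 120 mm along its y, 22 mm high, walls and floor 5 mm thick, about 160 g (varies). Origin: centre of its underside. At the start it stands clear of the rail, on the robot's side of it, its long axis within about 25 degrees of the rail's.
- soap: Brown soap bar with rounded edges lying loose in the dish, 56 x 94 mm and 30 mm high (its top 35 mm above the counter), about 110 g. Origin: centre of its underside, 5 mm above the dish's underside. A 7 mm gap on the long sides and 8 mm at the ends lets it slide a little inside the dish.
- rail: Long brass rail fixed to the counter, 440 mm long along its y, 12 mm thick, 30 mm high. Origin: at counter height, in the middle of the flat face that looks to the robot. Its x points away from the robot into the rail (the face is x = 0), its y along the rail to the robot's left. Place and yaw vary.
- end_stop: Short brass bar fixed to the counter square to the rail, on the robot's side, 190 mm left or right of the rail's middle (varies). 100 mm along its x, 16 mm thick along its y, 30 mm high. Origin: centre of its underside, 54 mm in front of the rail's face (4 mm gap to it). Axes parallel to the rail's. The corner wanted lies between the stop's inner side (towards the rail's middle) and the rail.
- jar: Bystander: closed amber glass jar with black lid, diameter 56 mm, 55 mm high, loose, standing 54 mm in front of the rail near the end that has no stop. Origin: centre of its underside.
- carton: Bystander: light blue plain carton, 65 x 100 x 40 mm high, loose, nearer the robot and to one side. Origin: centre of its underside.
- round_dish: Bystander: round white dish of 84 mm diameter with a round brown soap fixed in it, 34 mm high in all, loose, nearer the robot on the other side. Origin: centre of its underside.
Mind the look-alikes: they are no part of the job. Leave any purple look-alike of the soap alone. What is shaped like the dish but pink is not meant.

How it is judged (in metres and radians):
At the end, for the whole second after the job is handed in: The dish lies flat and at rest in the corner: long side within 5 mm of the rail's face and parallel to it within 0.06 rad, end within 5 mm of the end stop's inner side, soap lying in it (x of dish in the frame of rail between -0.045 and -0.036 m and angle between the x axis of dish and the x axis of rail, either way round below 0.06 rad and y of dish in the frame of end_stop between -0.073 and 0.073 m and horizontal distance between dish and rail below 0.15 m and height (world z) of dish below 0.004 m and angle between dish's own z axis and vertical below 0.05 rad and linear speed of dish below 0.01 m/s and horizontal distance between soap and dish below 0.016 m and z of soap in the frame of dish below 0.014 m and angle between soap's own z axis and vertical below 0.2 rad); the robot touches nothing.
It fails at once if the dish is lifted or tipped (height (world z) of dish above 0.008 m or angle between dish's own z axis and vertical above 0.2 rad).
It fails at once if the soap leaves the dish or is lifted (height (world z) of soap above 0.022 m or horizontal distance between soap and dish above 0.03 m).
It fails at once if the jar is moved more than 15 mm or tipped (distance of jar from where it was at the start of the episode above 0.015 m or angle between jar's own z axis and vertical above 0.3 rad).
It fails at once if the carton is moved more than 15 mm or tipped (distance of carton from where it was at the start of the episode above 0.015 m or angle between carton's own z axis and vertical above 0.3 rad).
It fails at once if the round dish is moved more than 15 mm or tipped (distance of round_dish from where it was at the start of the episode above 0.015 m or angle between round_dish's own z axis and vertical above 0.3 rad).
It also fails if it takes over 45 s, if anything falls off the work surface, if the arm or the gripper's body presses on something with over 40 N, if the wrist force passes 120 N, or if a joint passes its speed limit or range.

## Robot

A 6-joint arm with a two-finger parallel gripper is mounted at the origin on the work surface. World frame = base frame: x ahead of the robot, y to its left, z up, the work surface at z = 0. Lengths are in mm, angles in rad, forces in N, time in s.
With the tool pointing down it reaches from about 350 to 775 mm from the base axis. Payload 7.3 kg.
Tool frame: the origin (TCP) lies midway between the tips of the shut fingers; the grasp point (between the pads) lies 19 mm behind it; z points along the fingers, x is the direction in which the jaws open and shut, and the axes are right-handed (so a half turn about z gives the same grasp; the last joint's range is limited). The gripper opens to 92 mm and grips with 3 to 60 N. Pads are 19 mm wide; open, the fingers measure 130 mm over their backs; the gripper's body (75 mm by 190 mm) begins 47 mm behind the grasp point.
Start: joints at [0.996, 0.342, 1.524, -0, 1.275, -0.146], TCP at [218.274, 477.498, 193.441] pointing down, gripper open.
Joint ranges: [-2.53, 2.53], [-0.77, 2.02], [0.04, 2.7], [-1, 4.14], [0.28, 2.66], [-3.11, 3.11]. Speed limits (rad/s): [2.57, 2.57, 3.14, 3.14, 3.14, 3.14].

## Interface

Orientations are given as [roll, pitch, yaw] about the fixed x, y, z axes, in that order (R = Rz(yaw) Ry(pitch) Rx(roll)).
In Python, from plant import bot gives the robot as it stands.
- The arm moves only by the shell command python3 -m pendant 'ROWS' [OPENING]. ROWS is JSON, a list of rows, each an object with "linear": the shift along the world's x, y, z in mm, a list of three; "twist": the turn about the world's z in degrees. In form: [{"linear": [x, y, z], "twist": twist}, ...]. A call has 1 to 20 rows; each row is the pose to reach, as a shift and turn from the pose commanded when the call began; what a row does not reach only later rows make up. A row lasts 1/8 s, in which the tool goes at most 62.5 mm and 10.7 degrees, less where a joint would pass 70% of its speed; a pose out of reach is approached as far as the arm can. A call with a gripper value outside its range is refused whole. OPENING is the closure in counts, from 0 (fully open) to 255 (shut), set as the call begins (- or left out, the last holds). The fingers move at their own pace and stop on an object; the grip force is fixed at half the most. Time passes only in rows, so rows that repeat a pose let the fingers close. It gives the time, the measured TCP pose, the force and the opening at its end, in the units of the state.
- bot.get_obs(): the state, without advancing time (a new reading comes with each control period).
- bot.capture(name): name is "side" or "top"; returns a dict with "frame" (480x640x3 uint8, blue, green, red), "z_map" (480x640 float32, mm along the optical axis (not along the pixel's ray), 0 where there is no reading), "fx", "fy", "cx", "cy" (pixels), "rvec" (rotation vector, rad) and "tvec" (3), from world to camera coordinates, as OpenCV has them. Camera axes: x right, y down, z forward; pixel columns grow to the right and rows downward; lengths in mm; the calibration is good to about 2 mm. A picture is of the moment at which its call begins.
- bot.close_job(): hands the job in, once; it reports no verdict.
The state is a dict: "time": time; "joint_positions": joint angles; "dq": joint speeds; "tau": joint torques, N m; "tool_pos": TCP position; "tcp_rot": TCP orientation; "contact_force": force on the tool from outside, world axes, zero at the start; "moment": the same for the moment, N m; "grip_width": finger opening in mm.
Only numpy, scipy, OpenCV 4.12 (cv2) and the standard library are available. Lean on these libraries where they do the work, as an engineer would, in place of code of your own. Each camera call takes 0.05 s, during which the arm holds its last target. There are 200 camera calls.

## Working session

There is one attempt and no reset: what is moved stays moved. The work goes in short steps, Python scripts to look and compute and a shell command to move; the robot and the scene stay as the last step left them, time stands still between calls to the robot, and variables do not carry over. Pictures are saved under pics/ and viewed, about 8 in all and at most 12, crops included, and the job is handed in when it is done.

```bash
mkdir -p pics
cat > h.py <<'E'
import numpy as np, cv2
from plant import bot
def cap(n):
    d=bot.capture(n); R=cv2.Rodrigues(np.array(d["rvec"],float))[0]; t=np.array(d["tvec"],float).ravel()
    d["R"],d["t"]=R,t; return d
def ray(d,uv,z):
    uv=np.atleast_2d(np.array(uv,float)); r=np.c_[(uv[:,0]-d["cx"])/d["fx"],(uv[:,1]-d["cy"])/d["fy"],np.ones(len(uv))]@d["R"]
    c=-d["R"].T@d["t"]; return c+r*((z-c[2])/r[:,2])[:,None]
def cloud(d):
    Z=d["z_map"].astype(float); v,u=np.indices(Z.shape)
    P=np.stack([(u-d["cx"])/d["fx"]*Z,(v-d["cy"])/d["fy"]*Z,Z],-1)-d["t"]
    P=P@d["R"]; P[Z==0]=np.nan; return P
E
python3 - <<'E'
from h import *
a=cap("top");b=cap("side")
cv2.imwrite("pics/top1.png",a["frame"]);cv2.imwrite("pics/side1.png",b["frame"])
for d in(a,b): print(-d["R"].T@d["t"],d["fx"])
o=bot.get_obs();print(o["time"],o["tool_pos"],o["tcp_rot"],o["grip_width"],o["contact_force"])
E
```

```text
[ 396.66009517    8.73605877 1048.57504089] 452.7285889152332
[  111.9956569  -1073.05780429   772.24060555] 592.9286070551111
0.1 [218.04533785 477.14924209 192.82880778] [-3.14140464e+00  1.32885737e-03  1.14202799e+00] 91.89179879238192 [-0.14773801 -0.45579469 -0.09631484]
```

View pics/top1.png

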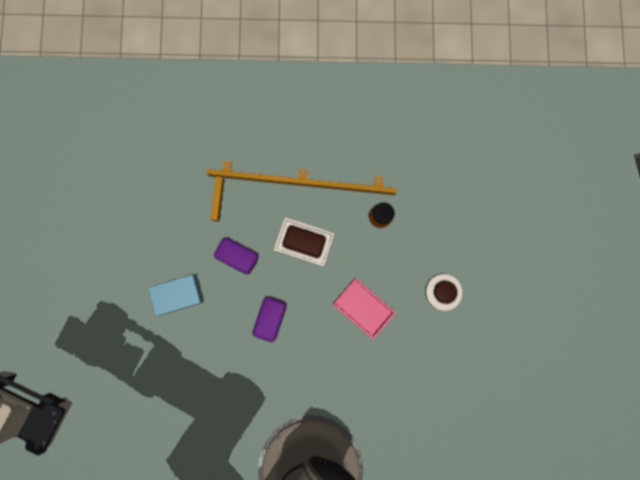

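View pics/side1.png

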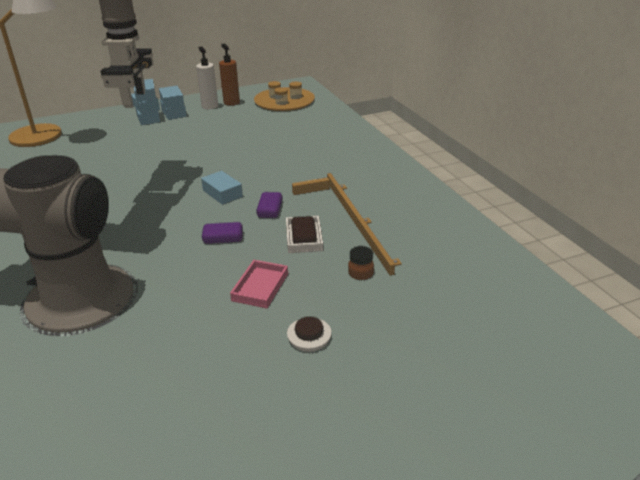

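The scene is clear in both views. In the top view the white oblong dish with brown soap is at (304,242), and at (304,232) in the side view. The look-alikes are pink at (364,308), purple at (236,255) and (269,319), and the round white dish at (444,292). The first one is the only white, oblong dish with brown soap. The rail runs (208,173)–(396,191), with the stop on the left at (217,198). Next I measure from both views and confirm with a crop.

```bash
cat > m.py <<'E'
from h import *
def mask(d,k):
    f=d["frame"];h=cv2.cvtColor(f,cv2.COLOR_BGR2HSV);H,S,V=cv2.split(h)
    return {"white":(S<45)&(V>130),"brass":(H>12)&(H<28)&(S>140)&(V>70),"blue":(H>92)&(H<112)&(S>70)&(V>90),
     "purple":(H>125)&(H<150)&(S>80),"pink":(H>160)&(H<178)&(S>100)}[k].astype(np.uint8)
def blobs(d,k,roi,amin=60):
    m=mask(d,k);z=np.zeros_like(m);x0,y0,x1,y1=roi;z[y0:y1,x0:x1]=m[y0:y1,x0:x1]
    c=cv2.findContours(z,cv2.RETR_EXTERNAL,cv2.CHAIN_APPROX_NONE)[0]
    return [q[:,0] for q in c if cv2.contourArea(q)>amin]
def rect(P): 
    (c,s,a)=cv2.minAreaRect(P[:,:2].astype(np.float32)); 
    return np.round(c,1),np.round(s,1),round(a,2),np.round(cv2.boxPoints((c,s,a)),1).tolist()
ROI={"top":(130,150,480,345),"side":(190,165,420,360)}
E
python3 - <<'E'
from m import *
for n in("top","side"):
    d=cap(n);P=cloud(d)
    for k,z in(("white",22),("brass",30),("blue",40),("purple",30),("pink",22)):
        for q in blobs(d,k,ROI[n]):
            m=np.zeros((480,640),np.uint8);cv2.fillPoly(m,[q],1);zz=P[m>0][:,2]
            print(n,k,q.mean(0).round(),"zp",np.nanpercentile(zz,[5,50,95]).round(),*rect(ray(d,q,z)))
    x,y=(304,242) if n=="top" else (304,232)
    f=d["frame"][y-75:y+75,x-100:x+100]; cv2.imwrite(f"pics/c_{n}.png",f)
a,b=[cv2.resize(cv2.imread(f"pics/c_{n}.png"),None,fx=2,fy=2,interpolation=2) for n in("top","side")]
cv2.imwrite("pics/crop.png",np.hstack([a,b]))
E
```

```text
top white [139. 340.] zp [-4. -1.  3.] [280.5 378.7] [52.7 21. ] 64.23 [[259.6000061035156, 359.5], [278.5, 350.3999938964844], [301.3999938964844, 397.79998779296875], [282.5, 407.0]]
top white [309. 244.] zp [-3.  0. 32.] [495.5  10.2] [448.2 812.5] 0.8 [[265.70001220703125, 413.29998779296875], [277.1000061035156, -399.1000061035156], [725.2999877929688, -392.79998779296875], [713.9000244140625, 419.6000061035156]]
top brass [287. 184.] zp [ 4. 29. 33.] [648.9  26.3] [130.5 427.2] 9.35 [[549.9000244140625, 226.5], [619.2999877929688, -195.10000610351562], [748.0, -173.89999389648438], [678.5999755859375, 247.6999969482422]]
top blue [175. 295.] zp [36. 39. 43.] [383.3 299.4] [63.4 99.6] 16.97 [[338.5, 337.79998779296875], [367.6000061035156, 242.5], [428.20001220703125, 261.0], [399.1000061035156, 356.29998779296875]]
top purple [269. 319.] zp [24. 29. 33.] [331.8  92.3] [52.4 91.3] 72.47 [[280.3999938964844, 81.0], [367.5, 53.5], [383.20001220703125, 103.5], [296.1000061035156, 131.0]]
top purple [236. 255.] zp [25. 29. 33.] [472.1 169. ] [91.8 52.9] 63.87 [[428.1000061035156, 13
[... 1808 characters left out ...]
3.5, -27.0], [665.7999877929688, 214.0], [653.5, 215.1999969482422]]
side purple [222. 232.] zp [12. 29. 33.] [325.6  76.5] [79.6 89.6] 72.55 [[270.8999938964844, 52.0], [356.3999938964844, 25.100000381469727], [380.20001220703125, 101.0], [294.70001220703125, 127.9000015258789]]
side purple [269. 204.] zp [13. 30. 34.] [466.7 154.1] [117.4  53.9] 62.9 [[416.0, 114.0999984741211], [464.0, 89.5], [517.4000244140625, 194.0], [469.3999938964844, 218.60000610351562]]
side pink [259. 283.] zp [ 4.  7. 23.] [ 350.4 -127.3] [134.9  82. ] 49.41 [[275.3999938964844, -151.89999389648438], [337.70001220703125, -205.3000030517578], [425.5, -102.80000305175781], [363.20001220703125, -49.400001525878906]]
```

View pics/crop.png

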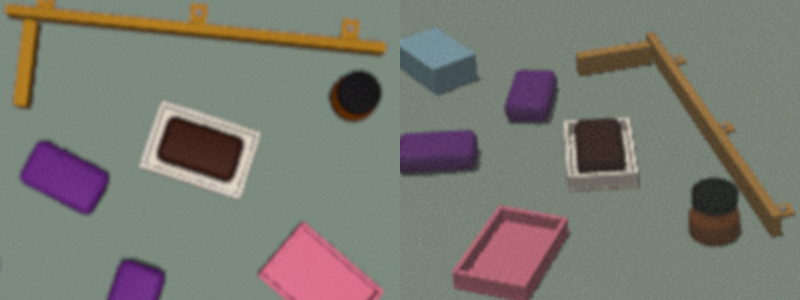

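The crop confirms it: white rim, brown soap, between the rail and the pink dish. My white mask was too loose, so I'll refine the dish, rail, stop and jar.

```bash
cat > d.py <<'E'
from m import *
A=None
def dish(d,n):
    f=d["frame"];h=cv2.cvtColor(f,cv2.COLOR_BGR2HSV)
    P=cloud(d); ok=(h[...,1]<60)&(h[...,2]>110)&(abs(P[...,2]-21)<8)&(P[...,0]>430)&(P[...,0]<720)&(abs(P[...,1])<260)
    m=ok.astype(np.uint8)
    n_,l,s,_=cv2.connectedComponentsWithStats(m); i=1+np.argmax(s[1:,4])
    c=max(cv2.findContours((l==i).astype(np.uint8),0,1)[0],key=cv2.contourArea)[:,0]
    return rect(ray(d,c,22))
def brass(d):
    P=cloud(d);m=(mask(d,"brass")>0)&(abs(P[...,2]-30)<8)&(P[...,0]>450)&(P[...,0]<700)
    v,u=np.nonzero(m); return ray(d,np.c_[u,v],30)[:,:2]
E
python3 - <<'E'
from d import *
for n in("top","side"):
    d=cap(n);print(n,"dish",dish(d,n))
    p=brass(d);e=np.array([.09,1.])/np.hypot(1,.09)
    for it in range(3):
        nx=np.array([e[1],-e[0]]);q=np.c_[p@nx,p@e]   # rail-like coords
        r0=np.median(q[:,0]); r=q[abs(q[:,0]-r0)<9]; r=r[(r[:,1]>r[:,1].min()+5)]
        k=np.polyfit(r[:,1],r[:,0],1)[0]; e=e+k*nx; e/=np.linalg.norm(e)
    nx=np.array([e[1],-e[0]]);q=np.c_[p@nx,p@e];r=q[abs(q[:,0]-np.median(q[:,0]))<9]
    print("e",e.round(4),"ang",np.arctan2(e[0],e[1]).round(4),"rail x pct",np.percentile(r[:,0],[1,3,10,50,90,97,99]).round(1),"y ext",r[:,1].min().round(1),r[:,1].max().round(1))
    s=q[(q[:,0]<np.median(q[:,0])-18)&(q[:,0]>np.median(q[:,0])-110)]
    print("stop y pct",np.percentile(s[:,1],[1,3,10,50,90,97,99]).round(1),"x",s[:,0].min().round(1),len(s))
    f=d["frame"];P=cloud(d);m=(f.max(2)<60)&(abs(P[...,2]-55)<7)&(P[...,0]>480)&(P[...,1]<-80)&(P[...,1]>-260)
    v,u=np.nonzero(m);print("jar",ray(d,np.c_[u,v],55).mean(0).round(1) if len(u) else None,len(u))
E
```

```text
top dish (array([505.1,  17.4]), array([119.8,  80.4]), 72.36, [[448.70001220703125, -27.5], [525.2999877929688, -51.900001525878906], [561.5999755859375, 62.29999923706055], [485.0, 86.69999694824219]])
e [0.0907 0.9959] ang 0.0908 rail x pct [632.1 632.6 633.6 638.7 643.7 644.6 644.8] y ext -136.4 299.5
stop y pct [-112.6 -102.8  -85.5  268.7  276.2  277.5  278. ] x 529.5 316
jar [ 567.  -158.7   55. ] 359
side dish (array([503.9,  14. ]), array([137.3,  79.9]), 72.28, [[444.8999938964844, -39.20000076293945], [521.0999755859375, -63.5], [562.7999877929688, 67.30000305175781], [486.70001220703125, 91.5999984741211]])
e [0.0914 0.9958] ang 0.0915 rail x pct [633.5 634.4 635.4 638.5 641.4 642.5 643.2] y ext -134.9 298.4
stop y pct [-133.1 -132.3 -125.9  270.9  275.5  276.3  276.4] x 531.6 46
jar [ 565.2 -163.6   55. ] 282
```

Rail frame results: face at X≈632.5, yaw 0.091, stop's inner side at Y≈263.5. The dish is at (501.5, 63.1), turned 0.217 rad from the rail, and needs to reach (592.5, 203.5).

1. Push along X with a two-finger fork aligned to the rail, stopping short of it.
2. Push along Y into the stop.
3. Seat the dish against both.

First I move behind the dish, at rail frame (420, 65).

```bash
python3 -m pendant '[{"linear":[17,-38,0],"twist":2},{"linear":[34,-75,0],"twist":4},{"linear":[51,-113,0],"twist":6},{"linear":[69,-150,0],"twist":8},{"linear":[86,-188,0],"twist":10},{"linear":[103,-225,0],"twist":12},{"linear":[120,-263,0],"twist":14},{"linear":[137,-300,0],"twist":16},{"linear":[154,-338,0],"twist":18},{"linear":[171,-375,0],"twist":19.4},{"linear":[188,-413,0],"twist":19.4},{"linear":[206,-451,0],"twist":19.4},{"linear":[206,-451,-60],"twist":19.4},{"linear":[206,-451,-110],"twist":19.4},{"linear":[206,-451,-110],"twist":19.4},{"linear":[206,-451,-110],"twist":19.4}]' 89
```

```text
time: 2.3
tool_pos: [425.5, 26.5, 85.0]
tcp_rot: [3.139, -0.0, 1.481]
contact_force: [0.9, 0.0, 0.5]
grip_width: 59.7
```

```bash
python3 -m pendant '[{"linear":[0,0,-40],"twist":0},{"linear":[0,0,-70],"twist":0},{"linear":[0,0,-76],"twist":0},{"linear":[0,0,-76],"twist":0},{"linear":[8,-0.7,-76],"twist":0},{"linear":[14,-1.3,-76],"twist":0},{"linear":[20,-1.8,-76],"twist":0},{"linear":[25,-2.3,-76],"twist":0},{"linear":[30,-2.7,-76],"twist":0},{"linear":[35,-3.2,-76],"twist":0},{"linear":[40,-3.6,-76],"twist":0},{"linear":[45,-4.1,-76],"twist":0},{"linear":[50,-4.6,-76],"twist":0},{"linear":[55,-5,-76],"twist":0},{"linear":[60,-5.5,-76],"twist":0},{"linear":[65,-5.9,-76],"twist":0},{"linear":[70,-6.4,-76],"twist":0},{"linear":[75,-6.8,-76],"twist":0},{"linear":[78,-7.1,-76],"twist":0},{"linear":[78,-7.1,-76],"twist":0}]'
cat > chk.py <<'E'
import sys
from d import *
e=np.array([.0907,.9959]);nx=np.array([.9959,-.0907])
def rep(n,save=None):
    d=cap(n)
    c,s,a,b=dish(d,n);b=np.array(b);L=[b[i]-b[i-1] for i in range(4)];l=max(L,key=np.linalg.norm);l=l*np.sign(l[1])
    print(n,"dish X %.1f Y %.1f yaw %.3f"%(c@nx,c@e,np.arctan2(l[0],l[1])-.091),"size",s, "face 632.5 stop 263.5")
    if save: cv2.imwrite(save,d["frame"] if n=="side" else cv2.resize(d["frame"][130:350,180:480],None,fx=2.5,fy=2.5))
o=bot.get_obs();p=o["tool_pos"][:2];print(o["time"],"tool XY",(p@nx).round(1),(p@e).round(1),o["tool_pos"],o["contact_force"])
for n in("top","side"): rep(n,f"pics/{n}_{sys.argv[1]}.png")
E
python3 chk.py a
```

```text
time: 4.8
tool_pos: [502.4, 19.4, 7.4]
tcp_rot: [3.142, -0.0, 1.48]
contact_force: [-0.6, -0.3, -0.0]
grip_width: 59.6
4.8 tool XY 498.6 64.8 [502.41796024  19.35578573   7.39966042] [-0.61363608 -0.34900172 -0.04707888]
top dish X 463.8 Y 62.6 yaw 0.223 size [68.9  3.6] face 632.5 stop 263.5
side dish X 474.2 Y 4.7 yaw -1.244 size [15.8 44.9] face 632.5 stop 263.5
```

View pics/side_a.png

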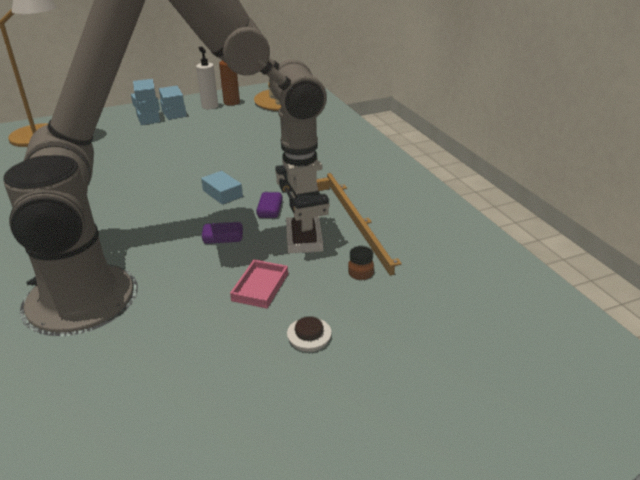

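Run:
```python
import cv2,numpy as np
a=cv2.imread("pics/side_a.png")[150:300,220:420];b=cv2.imread("pics/top_a.png")
cv2.imwrite("pics/a2.png",np.hstack([cv2.resize(a,(400,300),interpolation=2),cv2.resize(b[:,:],(400,300))]))
```

```text
(no output)
```

View pics/a2.png

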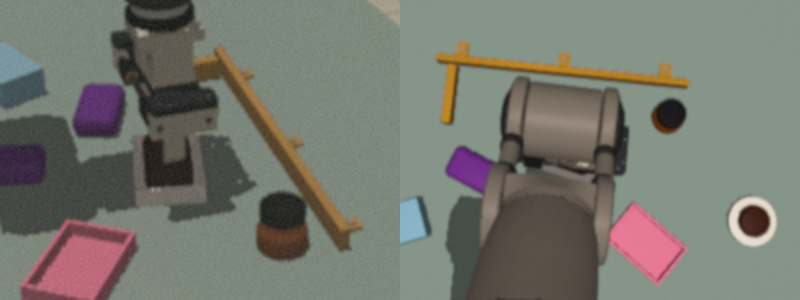

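The dish looks unmoved, with its near wall still at the original place although the tool is past it. I'll check the fingertips with depth.

Run:
```python
from d import *
e=np.array([.0907,.9959]);nx=np.array([.9959,-.0907])
o=bot.get_obs();print(o["joint_positions"],o["tau"],o["contact_force"],o["grip_width"])
d=cap("side");P=cloud(d)
X=P[...,:2]@nx;Y=P[...,:2]@e
T=np.array([502.4,19.4,7.4]);
for s in(-40,40):
  for z in (7,22,66):
    w=np.array([*(T[:2]+s*e),z]);c=d["R"]@w+d["t"];u,v=c[0]/c[2]*d["fx"]+d["cx"],c[1]/c[2]*d["fy"]+d["cy"]
    print(s,z,"px",round(u),round(v),"cloud X,Y,Z",[round(float(q[round(v),round(u)]),1) for q in(X,Y,P[...,2])])
for v in range(205,256,5): print(v,[(u,int(X[v,u]),int(Y[v,u]),int(P[v,u,2])) for u in range(286,326,6) if P[v,u,2]==P[v,u,2]])
```

```text
[-1.14021417e-01  5.36210631e-01  1.81141336e+00  1.21818427e-04
  7.94216642e-01 -1.59468008e+00] [-2.26929621e-02 -4.49902260e+01 -1.67211717e+01 -2.80612306e-02
  6.94689830e-02 -6.92642811e-05] [-0.77386861 -0.04985636  0.61971986] 59.3260391129553
-40 7 px 307 245 cloud X,Y,Z [494.0, 9.0, 17.6]
-40 22 px 307 239 cloud X,Y,Z [497.8, 21.3, 25.3]
-40 66 px 306 223 cloud X,Y,Z [494.9, 14.0, 73.1]
40 7 px 298 227 cloud X,Y,Z [488.2, 62.0, 34.9]
40 22 px 298 222 cloud X,Y,Z [493.2, 79.6, 37.1]
40 66 px 297 206 cloud X,Y,Z [465.9, -27.0, 145.3]
205 [(286, 498, 220, 3), (292, 462, 4, 130), (298, 468, -27, 147), (304, 479, -31, 147), (310, 493, -27, 142), (316, 505, -33, 143), (322, 521, -24, 135)]
210 [(286, 493, 198, 2), (292, 463, 10, 114), (298, 466, -29, 137), (304, 479, -30, 134), (310, 495, -21, 127), (316, 509, -18, 122), (322, 522, -17, 119)]
215 [(286, 487, 176, 1), (292, 501, 170, 1), (298, 468, -20, 119), (304, 482, -19, 115), (310, 495, -20, 113), (316, 508, -20, 111), (322, 522, -18, 107)]
220 [(286, 473, 119, 22), (292, 484, 101, 31), (298, 494, 84, 39), (304, 491, 18, 78)
[... 349 characters left out ...]
)]
235 [(286, 463, 83, 4), (292, 469, 45, 27), (298, 480, 33, 32), (304, 493, 29, 31), (310, 504, 19, 35), (316, 520, 24, 29), (322, 545, 60, 1)]
240 [(286, 459, 68, 0), (292, 470, 54, 7), (298, 477, 25, 24), (304, 489, 17, 26), (310, 504, 19, 22), (316, 518, 19, 19), (322, 529, 10, 22)]
245 [(286, 454, 50, 0), (292, 460, 12, 22), (298, 473, 11, 20), (304, 487, 10, 17), (310, 499, 4, 19), (316, 512, 1, 18), (322, 526, 0, 16)]
250 [(286, 449, 29, 0), (292, 459, 13, 8), (298, 473, 13, 5), (304, 486, 9, 5), (310, 500, 6, 3), (316, 514, 7, 0), (322, 526, 0, 2)]
255 [(286, 444, 8, 1), (292, 456, 4, 1), (298, 469, 0, 1), (304, 483, -1, 0), (310, 495, -8, 1), (316, 507, -14, 2), (322, 521, -16, 0)]
```

The side view shows the fingertips hovering above the soap (roughly z≈50, well above the reported 7 mm) and the dish unmoved. I'll retreat and measure the tips clear of the dish.

```bash
python3 -m pendant '[{"linear":[-30,2.7,0],"twist":0},{"linear":[-60,5.5,0],"twist":0},{"linear":[-85,7.7,0],"twist":0},{"linear":[-85,7.7,0],"twist":0}]'
python3 - <<'E'
from d import *
e=np.array([.0907,.9959]);nx=np.array([.9959,-.0907])
o=bot.get_obs();T=np.array(o["tool_pos"]);print(T,T[:2]@nx,T[:2]@e)
d=cap("side");P=cloud(d);X=P[...,:2]@nx;Y=P[...,:2]@e;Z=P[...,2]
t=T[:2]@nx,T[:2]@e
m=(abs(X-t[0])<14)&(abs(Y-t[1])<58)&(Z>6)&(Z<110)
for z in range(5,110,7):
    q=m&(Z>=z)&(Z<z+7); print(z,q.sum(), (np.nanpercentile(X[q],[5,95]).round(),np.nanpercentile(Y[q],[5,95]).round()) if q.sum() else "")
cv2.imwrite("pics/side_b.png",cv2.resize(d["frame"][140:290,200:400],None,fx=4,fy=4,interpolation=2))
E
```

```text
time: 5.45
tool_pos: [415.6, 27.4, 7.5]
tcp_rot: [-3.14, -0.0, 1.481]
contact_force: [0.7, -0.8, -0.2]
grip_width: 59.9
[415.56516434  27.38463877   7.4871813 ] 411.37756042701676 64.96412215706769
5 0 
12 0 
19 0 
26 0 
33 0 
40 8 (array([404., 424.]), array([30., 36.]))
47 11 (array([401., 420.]), array([22., 32.]))
54 24 (array([402., 422.]), array([17., 23.]))
61 30 (array([402., 423.]), array([16., 26.]))
68 29 (array([402., 423.]), array([16., 26.]))
75 28 (array([402., 423.]), array([16., 22.]))
82 4 (array([408., 420.]), array([15., 18.]))
89 1 (array([401., 401.]), array([109., 109.]))
96 0 
103 0
```

View pics/side_b.png

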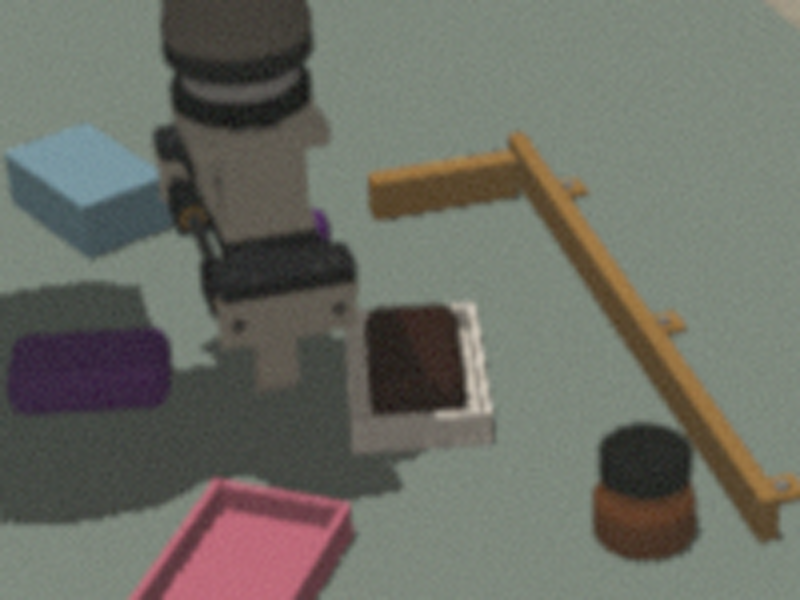

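```bash
cat > tip.py <<'E'
from d import *
e=np.array([.0907,.9959]);nx=np.array([.9959,-.0907])
o=bot.get_obs();T=np.array(o["tool_pos"]);t=np.array([T[:2]@nx,T[:2]@e]);print("tool",T.round(1),t.round(1),o["contact_force"].round(1) if hasattr(o["contact_force"],"round") else o["contact_force"],o["grip_width"])
d=cap("side");P=cloud(d);X=P[...,:2]@nx;Y=P[...,:2]@e;Z=P[...,2]
c=-d["R"].T@d["t"]
m=(abs(X-t[0])<12)&(abs(Y-t[1])<58)&(Z>4)&(Z<75)
yf=np.nanpercentile(Y[m],10);n3=np.array([*e,0])
v,u=np.nonzero(m);uv=np.c_[u,v];bot_=[]
for col in np.unique(u): bot_.append((col,v[u==col].max()+.5))
bot_=np.array(bot_)
r=np.c_[(bot_[:,0]-d["cx"])/d["fx"],(bot_[:,1]-d["cy"])/d["fy"],np.ones(len(bot_))]@d["R"]
p=c+r*((yf-c@n3)/(r@n3))[:,None]
print("front face Y",yf.round(1),"tip z by column",p[:,2].round(1))
E
python3 tip.py; python3 -m pendant '[{"linear":[0,0,-10],"twist":0},{"linear":[0,0,-20],"twist":0},{"linear":[0,0,-20],"twist":0},{"linear":[0,0,-20],"twist":0}]'; python3 tip.py
```

```text
tool [417.5  27.1   7.7] [413.3  64.9] [1.  0.1 0.2] 59.69504828839437
front face Y 17.9 tip z by column [65.3 35.2 34.8 73.3 52.1  9.2 51.2 32.3 52.9 41.9 51.9 51.4  3.  53.1
 57.8]
time: 6.05
tool_pos: [417.3, 27.1, -12.8]
tcp_rot: [-3.141, -0.0, 1.481]
contact_force: [0.1, -0.2, 0.7]
grip_width: 59.5
tool [417.3  27.1 -12.8] [413.1  64.8] [ 0.1 -0.2  0.7] 59.473595158601114
front face Y 16.7 tip z by column [48.2 29.3 34.1 25.6  3.6 -2.3 32.1 34.3 25.8  1.1 32.8 35. ]
```

The reported TCP z reads about 45 mm below the real fingertips: at -12.8 the tips are at ≈33 with no contact. I'll rely on the camera and lower another 22 mm, watching force.

```bash
python3 -m pendant '[{"linear":[0,0,-8],"twist":0},{"linear":[0,0,-15],"twist":0},{"linear":[0,0,-22],"twist":0},{"linear":[0,0,-22],"twist":0}]'; python3 tip.py
```

```text
time: 6.6
tool_pos: [417.3, 27.1, -33.2]
tcp_rot: [3.141, 0.0, 1.481]
contact_force: [-6.7, -0.9, 26.9]
grip_width: 59.9
tool [417.3  27.1 -33.2] [413.1  64.8] [-6.7 -0.9 26.9] 59.86444308502986
front face Y 16.5 tip z by column [102.5  26.8  15.6  12.4   3.8  14.1  13.6  13.1  12.6   1.2  14.3  13.8
  15.9]
```

```bash
python3 -m pendant '[{"linear":[0,0,4],"twist":0},{"linear":[0,0,8],"twist":0},{"linear":[0,0,8],"twist":0}]'; python3 tip.py
python3 - <<'E'
from d import *
d=cap("side");t=cap("top")
cv2.imwrite("pics/side_c.png",np.hstack([cv2.resize(d["frame"][160:280,210:330],(480,480),interpolation=2),cv2.resize(t["frame"][160:350,200:320],(304,480),interpolation=2)]))
E
```

```text
time: 7.02
tool_pos: [417.4, 27.1, -26.6]
tcp_rot: [3.141, -0.0, 1.481]
contact_force: [-0.1, -0.2, -0.8]
grip_width: 59.7
tool [417.4  27.1 -26.6] [413.2  64.8] [-0.1 -0.2 -0.8] 59.6909465643522
front face Y 17.0 tip z by column [107.1  18.4  17.9  20.1  19.6  19.1   7.8  18.   12.2  19.7  19.2  18.7
   2. ]
```

View pics/side_c.png

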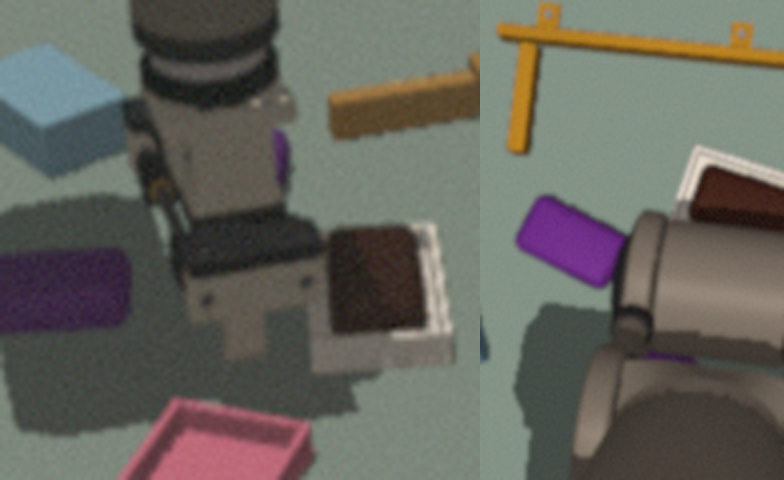

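The geometry is consistent: the counter is at reported z≈-34, and the tips are now ~8 mm above it with the body at ~75 mm. No disturbance is visible, so I push along the rail's +X.

```bash
python3 -m pendant '[{"linear":[10,-0.9,0],"twist":0},{"linear":[20,-1.8,0],"twist":0},{"linear":[26,-2.4,0],"twist":0},{"linear":[31,-2.8,0],"twist":0},{"linear":[36,-3.3,0],"twist":0},{"linear":[41,-3.7,0],"twist":0},{"linear":[46,-4.2,0],"twist":0},{"linear":[51,-4.6,0],"twist":0},{"linear":[56,-5.1,0],"twist":0},{"linear":[61,-5.6,0],"twist":0},{"linear":[66,-6,0],"twist":0},{"linear":[71,-6.5,0],"twist":0},{"linear":[76,-6.9,0],"twist":0},{"linear":[81,-7.4,0],"twist":0},{"linear":[86,-7.8,0],"twist":0},{"linear":[90,-8.2,0],"twist":0},{"linear":[92,-8.4,0],"twist":0},{"linear":[92,-8.4,0],"twist":0}]'
python3 - <<'E'
from d import *
d=cap("side");t=cap("top")
cv2.imwrite("pics/side_e.png",np.hstack([cv2.resize(d["frame"][160:280,250:410],(480,360),interpolation=2),cv2.resize(t["frame"][160:280,200:307],(320,360),interpolation=2)]))
E
```

```text
time: 9.43
tool_pos: [509.7, 18.6, -26.6]
tcp_rot: [3.141, -0.0, 1.481]
contact_force: [-0.3, 0.5, 0.3]
grip_width: 59.4
```

View pics/side_e.png

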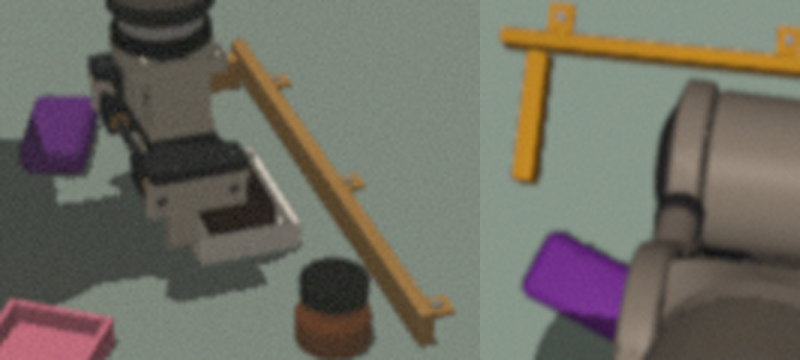

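The dish has moved toward the rail with the soap inside, well clear of the jar. I push on to leave a few mm to the rail, then back off and measure.

```bash
python3 -m pendant '[{"linear":[4,-0.4,0],"twist":0},{"linear":[9,-0.8,0],"twist":0},{"linear":[14,-1.3,0],"twist":0},{"linear":[19,-1.7,0],"twist":0},{"linear":[24,-2.2,0],"twist":0},{"linear":[28,-2.5,0],"twist":0},{"linear":[30,-2.7,0],"twist":0},{"linear":[30,-2.7,0],"twist":0},{"linear":[20,-1.8,0],"twist":0},{"linear":[0,0,0],"twist":0},{"linear":[-20,1.8,0],"twist":0},{"linear":[-45,4.1,30],"twist":0},{"linear":[-60,5.5,70],"twist":0},{"linear":[-105,-20,100],"twist":-10},{"linear":[-120,-65,100],"twist":-20},{"linear":[-130,-105,100],"twist":-30},{"linear":[-130,-120,100],"twist":-40},{"linear":[-130,-120,100],"twist":-50}]' ; python3 chk.py f
```

```text
time: 11.78
tool_pos: [378.9, -102.4, 73.6]
tcp_rot: [3.14, -0.001, 0.6]
contact_force: [0.2, 0.4, -0.0]
grip_width: 59.6
11.775 tool XY 386.6 -67.6 [ 378.89174421 -102.37806405   73.62445902] [ 0.22540613  0.3596158  -0.00407247]
top dish X 587.1 Y 70.8 yaw -0.002 size [119.8  81.2] face 632.5 stop 263.5
side dish X 587.1 Y 67.9 yaw 0.003 size [135.8  85.3] face 632.5 stop 263.5
```

Dish now at X 587.1 (≈5 mm from the rail), Y 70.8, square to the rail. Next I go to its right end with narrower fingers turned 90°.

```bash
python3 -m pendant '[{"linear":[20,2,0],"twist":-5},{"linear":[45,5,0],"twist":-10},{"linear":[75,9,0],"twist":-15},{"linear":[105,12,0],"twist":-20},{"linear":[135,16,0],"twist":-25},{"linear":[165,20,0],"twist":-30},{"linear":[190,23,0],"twist":-35},{"linear":[203.4,24.3,0],"twist":-39.6},{"linear":[203.4,24.3,0],"twist":-39.6},{"linear":[203.4,24.3,-30],"twist":-39.6},{"linear":[203.4,24.3,-60],"twist":-39.6},{"linear":[203.4,24.3,-80],"twist":-39.6},{"linear":[203.4,24.3,-90],"twist":-39.6},{"linear":[203.4,24.3,-97],"twist":-39.6},{"linear":[203.4,24.3,-97],"twist":-39.6},{"linear":[203.4,24.3,-97],"twist":-39.6}]' 155; python3 chk.py g
```

```text
time: 13.88
tool_pos: [583.2, -77.1, -22.8]
tcp_rot: [3.141, -0.001, -0.083]
contact_force: [-0.7, -0.5, 0.1]
grip_width: 36.1
13.875 tool XY 587.8 -23.9 [583.15669073 -77.14147542 -22.83478142] [-0.73932485 -0.50755584  0.14044103]
top dish X 587.3 Y 88.8 yaw -0.001 size [83.7 81. ] face 632.5 stop 263.5
side dish X 602.2 Y 8.3 yaw -1.627 size [17.5 25.7] face 632.5 stop 263.5
```

View pics/side_g.png

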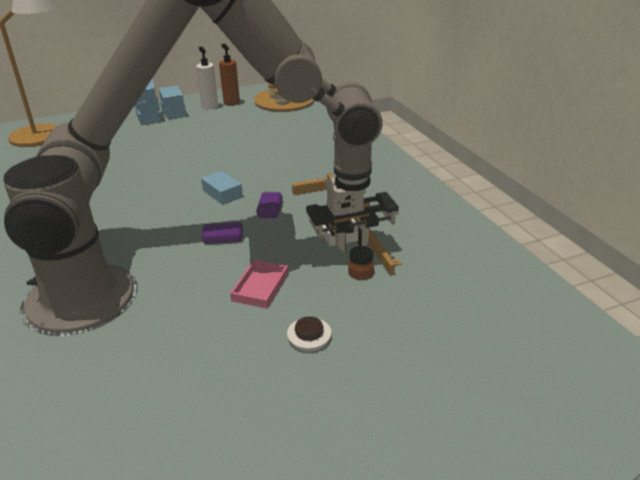

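The gripper stands just beyond the dish's end, over the gap between dish and jar, and the jar at (361,263) is unmoved. I push along +Y.

```bash
python3 -m pendant '[{"linear":[0,4,-3],"twist":-0.5},{"linear":[0.9,10,-3],"twist":-0.5},{"linear":[1.4,16,-3],"twist":-0.5},{"linear":[1.9,21,-3],"twist":-0.5},{"linear":[2.4,26,-3],"twist":-0.5},{"linear":[2.8,31,-3],"twist":-0.5},{"linear":[3.3,36,-3],"twist":-0.5},{"linear":[3.7,41,-3],"twist":-0.5},{"linear":[4.2,46,-3],"twist":-0.5},{"linear":[4.6,51,-3],"twist":-0.5},{"linear":[5.1,56,-3],"twist":-0.5},{"linear":[5.6,61,-3],"twist":-0.5},{"linear":[6,66,-3],"twist":-0.5},{"linear":[6.5,71,-3],"twist":-0.5},{"linear":[6.9,76,-3],"twist":-0.5},{"linear":[7.4,81,-3],"twist":-0.5},{"linear":[7.8,86,-3],"twist":-0.5},{"linear":[8.2,90,-3],"twist":-0.5},{"linear":[8.4,92,-3],"twist":-0.5},{"linear":[8.4,92,-3],"twist":-0.5}]'; python3 chk.py i
```

```text
time: 16.48
tool_pos: [591.0, 15.4, -26.6]
tcp_rot: [-3.141, 0.0, -0.092]
contact_force: [-0.2, -0.0, -0.5]
grip_width: 36.0
16.475 tool XY 587.2 68.9 [591.04682442  15.38825924 -26.59257912] [-0.17082487 -0.02106657 -0.54154538]
top dish X 588.8 Y 194.2 yaw -1.365 size [22.6 82.1] face 632.5 stop 263.5
side dish X 585.8 Y 73.3 yaw 0.809 size [19.1 10.5] face 632.5 stop 263.5
```

View pics/top_i.png

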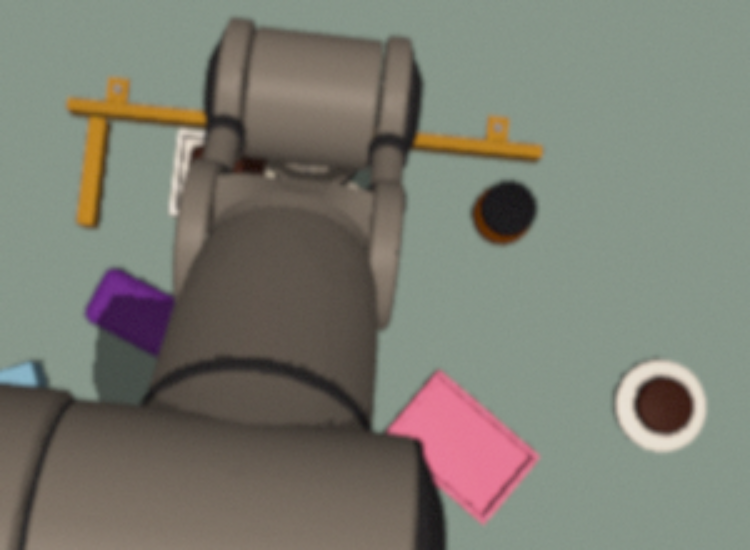

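The dish's left end sits square at Y≈205.5, so about 58 mm remain. I push 54 mm, then creep.

```bash
python3 -m pendant '[{"linear":[0.4,4,0],"twist":0},{"linear":[0.8,9,0],"twist":0},{"linear":[1.3,14,0],"twist":0},{"linear":[1.7,19,0],"twist":0},{"linear":[2.2,24,0],"twist":0},{"linear":[2.6,29,0],"twist":0},{"linear":[3.1,34,0],"twist":0},{"linear":[3.5,39,0],"twist":0},{"linear":[4,44,0],"twist":0},{"linear":[4.5,49,0],"twist":0},{"linear":[4.7,52,0],"twist":0},{"linear":[4.9,54,0],"twist":0},{"linear":[4.9,54,0],"twist":0}]'; python3 chk.py j; python3 -m pendant '[{"linear":[0.1,1,0],"twist":0},{"linear":[0.2,2,0],"twist":0},{"linear":[0.2,2,0],"twist":0}]'; python3 -m pendant '[{"linear":[0.1,1,0],"twist":0},{"linear":[0.2,2,0],"twist":0},{"linear":[0.2,2,0],"twist":0}]'
```

```text
time: 18.2
tool_pos: [596.1, 69.3, -26.5]
tcp_rot: [-3.141, -0.0, -0.092]
contact_force: [-0.8, 0.8, -0.7]
grip_width: 35.6
18.2 tool XY 587.4 123.1 [596.08776621  69.27914294 -26.468702  ] [-0.77590795  0.81603359 -0.67136496]
top dish X 609.5 Y 250.2 yaw -1.607 size [ 4.6 33.1] face 632.5 stop 263.5
side dish X 549.0 Y 177.3 yaw -0.033 size [38.2  9.4] face 632.5 stop 263.5
time: 18.68
tool_pos: [596.3, 70.9, -26.4]
tcp_rot: [3.141, -0.0, -0.092]
contact_force: [-0.4, -1.6, 1.3]
grip_width: 36.5
time: 19.05
tool_pos: [596.5, 73.1, -26.5]
tcp_rot: [-3.142, -0.0, -0.092]
contact_force: [0.1, -2.0, 1.8]
grip_width: 36.2
```

```bash
for i in 1; do python3 -m pendant '[{"linear":[0.1,1,0],"twist":0},{"linear":[0.2,2,0],"twist":0},{"linear":[0.2,2,0],"twist":0}]'; python3 -m pendant '[{"linear":[0.1,1,0],"twist":0},{"linear":[0.1,1.5,0],"twist":0},{"linear":[0.1,1.5,0],"twist":0}]';done; python3 chk.py k
```

```text
time: 19.42
tool_pos: [596.7, 75.1, -26.5]
tcp_rot: [-3.141, -0.0, -0.092]
contact_force: [0.6, -2.7, 1.4]
grip_width: 36.0
time: 19.8
tool_pos: [596.7, 76.6, -26.6]
tcp_rot: [-3.142, -0.0, -0.092]
contact_force: [0.3, -2.3, 1.7]
grip_width: 36.1
19.8 tool XY 587.3 130.4 [596.71975813  76.58573518 -26.57150099] [ 0.33364708 -2.31134795  1.74070123]
top dish X 599.4 Y 258.3 yaw -1.448 size [ 1.7 14.1] face 632.5 stop 263.5
side dish X 549.6 Y 185.3 yaw -0.003 size [43.2  8.1] face 632.5 stop 263.5
```

```bash
python3 -m pendant '[{"linear":[0.1,1,0],"twist":0},{"linear":[0.2,2,0],"twist":0},{"linear":[0.2,2,0],"twist":0}]'; python3 -m pendant '[{"linear":[0.1,1,0],"twist":0},{"linear":[0.1,1.5,0],"twist":0},{"linear":[0.1,1.5,0],"twist":0}]'
```

```text
time: 20.27
tool_pos: [596.8, 78.7, -26.6]
tcp_rot: [-3.141, 0.0, -0.092]
contact_force: [0.1, -2.0, 2.0]
grip_width: 36.4
time: 20.65
tool_pos: [596.9, 80.1, -26.6]
tcp_rot: [-3.141, -0.0, -0.092]
contact_force: [0.6, -1.8, 1.4]
grip_width: 36.2
```

```bash
python3 -m pendant '[{"linear":[0.1,0.8,0],"twist":0},{"linear":[0.1,1.5,0],"twist":0},{"linear":[0.1,1.5,0],"twist":0}]'; python3 -m pendant '[{"linear":[0.1,0.5,0],"twist":0},{"linear":[0.1,1,0],"twist":0},{"linear":[0.1,1,0],"twist":0}]'; python3 tip.py | head -1
```

```text
time: 21.02
tool_pos: [597.0, 80.7, -26.6]
tcp_rot: [3.141, 0.0, -0.092]
contact_force: [-0.4, -6.1, 0.4]
grip_width: 36.3
time: 21.4
tool_pos: [597.1, 80.8, -26.6]
tcp_rot: [3.139, 0.0, -0.092]
contact_force: [-0.9, -9.9, 2.0]
grip_width: 36.2
tool [597.1  80.8 -26.6] [587.3 134.6] [-0.9 -9.9  2. ] 36.182425641729196
```

The end touches the stop (10 N). I back off and go to the long side at rail frame (522, 203) to push it flush.

```bash
python3 -m pendant '[{"linear":[-1,-8,0],"twist":0},{"linear":[-2.3,-25,0],"twist":0},{"linear":[-2.3,-25,35],"twist":0},{"linear":[-2.3,-25,70],"twist":10},{"linear":[-10,-10,70],"twist":20},{"linear":[-20,5,70],"twist":30},{"linear":[-30,20,70],"twist":40},{"linear":[-40,35,70],"twist":50},{"linear":[-50,50,70],"twist":60},{"linear":[-58.8,64,70],"twist":70},{"linear":[-58.8,74,70],"twist":80},{"linear":[-58.8,74,70],"twist":90.1},{"linear":[-58.8,74,70],"twist":90.1},{"linear":[-58.8,74,70],"twist":90.1},{"linear":[-58.8,74,70],"twist":90.1}]'; python3 chk.py l
```

```text
time: 23.32
tool_pos: [538.4, 156.2, 43.4]
tcp_rot: [-3.142, -0.0, 1.478]
contact_force: [0.2, -0.3, 0.3]
grip_width: 36.3
23.325 tool XY 522.0 204.4 [538.40282997 156.21208071  43.4330523 ] [ 0.19757962 -0.34309132  0.25470601]
top dish X 615.5 Y 163.4 yaw -0.000 size [40.9 23.8] face 632.5 stop 263.5
side dish X 625.5 Y 225.2 yaw 0.002 size [89.5  9.1] face 632.5 stop 263.5
```

```bash
python3 -m pendant '[{"linear":[0,0,-35],"twist":0},{"linear":[0,0,-60],"twist":0},{"linear":[0,0,-70],"twist":0},{"linear":[0,0,-70],"twist":0},{"linear":[4,-0.4,-70],"twist":0},{"linear":[8,-0.7,-70],"twist":0},{"linear":[12,-1.1,-70],"twist":0},{"linear":[15,-1.4,-70],"twist":0},{"linear":[17,-1.5,-70],"twist":0},{"linear":[18,-1.6,-70],"twist":0},{"linear":[18,-1.6,-70],"twist":0}]'; python3 -m pendant '[{"linear":[1,-0.1,0],"twist":0},{"linear":[2,-0.2,0],"twist":0},{"linear":[2,-0.2,0],"twist":0}]';python3 -m pendant '[{"linear":[0.7,-0.1,0],"twist":0},{"linear":[1.5,-0.1,0],"twist":0},{"linear":[1.5,-0.1,0],"twist":0}]'
```

```text
time: 24.8
tool_pos: [556.2, 154.9, -26.6]
tcp_rot: [-3.141, 0.0, 1.481]
contact_force: [-2.4, 0.3, 1.5]
grip_width: 36.0
time: 25.18
tool_pos: [558.4, 154.7, -26.7]
tcp_rot: [-3.142, -0.0, 1.48]
contact_force: [-2.3, 0.1, 1.2]
grip_width: 36.0
time: 25.55
tool_pos: [558.4, 154.7, -26.6]
tcp_rot: [-3.139, 0.0, 1.481]
contact_force: [-7.1, -0.6, 4.2]
grip_width: 35.6
```

The force rises at X≈542, as predicted for flush. I retreat and check from both views.

```bash
python3 -m pendant '[{"linear":[-6,0.5,0],"twist":0},{"linear":[-20,1.8,0],"twist":0},{"linear":[-22,2,40],"twist":0},{"linear":[-22,2,80],"twist":0},{"linear":[-50,15,110],"twist":0},{"linear":[-85,40,120],"twist":0},{"linear":[-120,70,130],"twist":0},{"linear":[-155,100,130],"twist":0},{"linear":[-185,130,130],"twist":0},{"linear":[-210,170,130],"twist":0},{"linear":[-230,200,130],"twist":0},{"linear":[-230,200,130],"twist":0},{"linear":[-230,200,130],"twist":0}]'; python3 chk.py n
python3 - <<'E'
from d import *
a=cv2.imread("pics/side_n.png")[160:280,270:430];b=cv2.imread("pics/top_n.png")[:300,:400]
cv2.imwrite("pics/n2.png",np.hstack([cv2.resize(a,(400,300),interpolation=2),b]))
d=cap("top")
for k,z in(("blue",40),("purple",30)):
    for q in blobs(d,k,ROI["top"]): print(k,rect(ray(d,q,z))[:3])
f=d["frame"];P=cloud(d);m=(f.max(2)<60)&(abs(P[...,2]-55)<7)&(P[...,0]>480)&(P[...,1]<-80)&(P[...,1]>-260)
v,u=np.nonzero(m);print("jar",ray(d,np.c_[u,v],55).mean(0).round(1))
E
```

```text
time: 27.18
tool_pos: [330.4, 354.5, 103.5]
tcp_rot: [3.141, -0.0, 1.481]
contact_force: [0.1, -0.3, -0.1]
grip_width: 35.9
27.175 tool XY 296.9 383.0 [330.39209358 354.47358383 103.52326749] [ 0.106528   -0.30779917 -0.09129757]
top dish X 593.9 Y 203.5 yaw -0.001 size [121.6  82.8] face 632.5 stop 263.5
side dish X 593.1 Y 202.4 yaw 0.022 size [138.7  85.6] face 632.5 stop 263.5
blue (array([384.3, 299.7]), array([ 64. , 100.1]), 15.86)
purple (array([331.8,  92.3]), array([52.4, 91.3]), 72.47)
purple (array([472.1, 169. ]), array([91.8, 52.9]), 63.87)
jar [ 567.  -158.5   55. ]
```

View pics/n2.png

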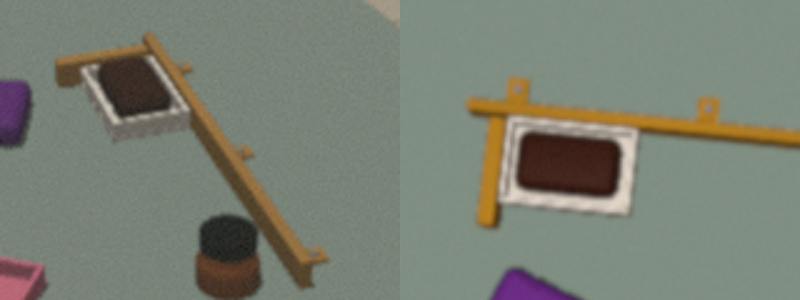

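Both views show the dish flush in the corner with the soap in it. Jar, carton and purple bars are where they were, so I hand in.

```bash
python3 -c "
from plant import bot
print(bot.close_job())"
```

```text
the job is handed in; nothing more can be done
None
```

The dish is in the corner, flush along the rail and against the end stop with the soap still in it. The job was handed in at about 27 s; no verdict was reported. I pushed it three times with the fingers: towards the rail, along it into the stop, then flush. Contact was felt at about 10 N against the stop and 7 N against the rail.

**Dish position:** The last top view puts it at X 593.9, Y 203.5 mm in the rail's axes, turned by -0.001 rad. The target was 592.5, 203.5. The side view read 593.1, 202.4 and +0.022 rad, but its outline was less clean (it measured 139 x 86 mm for a 120 x 80 dish).

**Other things:** The jar, carton and purple bars measured within about 1 mm of where they started. I did not re-measure the round dish, but the arm never went near it.

**What disagreed:** The reported tool height read about 35–45 mm below the real fingertips. Because of that, the first push passed over the dish without moving it. Lowering the fingers afterwards pressed them on the counter at about 27 N. From then on I set the height by camera and touch.

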